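# Key the filter collar onto its port and hold it home

## Robot

A 6-joint arm with a two-finger parallel gripper is mounted at the origin on a cart in front of the work surface, level with it; the furniture and walls round the work are solid. World frame = base frame: x ahead of the robot, y to its left, z up, the work surface at z = 0. Lengths are in m, angles in rad, forces in N, time in s.
With the tool pointing down it reaches from about 0.425 to 0.95 m from the base axis. Payload 3.5 kg.
Tool frame: the origin (TCP) lies between the finger pads; the fingertips stand 14 mm ahead of it and the grasp point (between the pads) lies 5 mm behind it; z points along the fingers, y is the line along which they close (so a half turn about z gives the same grasp; the last joint's range is limited). The gripper opens to 85 mm and grips with 20 to 120 N. Pads are 22 mm wide; open, the fingers measure 114 mm over their backs; the gripper's body (76 mm by 85 mm) begins 54 mm behind the grasp point. The pads swing forward as they close: fully open they stand 13 mm farther back than shut.
Start: joints at [1.158, 0.286, 1.577, -0, 1.279, -0.15], TCP at [0.175, 0.652, 0.245] pointing down, gripper open.
Joint ranges: [-2.77, 2.77], [-0.9, 2.22], [0.21, 2.48], [-1.53, 4.67], [0.24, 2.81], [-2.84, 2.84]. Speed limits (rad/s): [2.79, 2.79, 3.14, 3.14, 3.14, 3.14].

## Interface

Orientations are given as a unit quaternion [x, y, z, w].
In Python, from plant import * gives the robot as it stands.
- The arm moves only by the tool step_arm, never from a script. Its argument "commands" is a list of rows, each an object of numbers: "gripper": the gripper's target within -1 to 1 (shut at 1, half-way at 0, fully open at -1); "x", "y", "z": the shift along the tool's x, y, z in mm; "spin": the turn about the tool's z in degrees. A call has exactly 10 rows; each row shifts and turns the commanded pose from where the row before left it, along the tool's axes as they then stand; what a row does not reach is not made up. A row lasts 1/10 s, in which the tool goes at most 50 mm and 8.59 degrees, less where a joint would pass 70% of its speed; a pose out of reach is approached as far as the arm can. A call with a gripper value outside its range is refused whole. The fingers move at their own pace and stop on an object; "force" is the grip in N (left out, the last holds). Time passes only in rows, so rows that do not move let the fingers close, or fill a call up. It gives the time, the measured TCP pose, the force, the opening and the grip force at its end, in the units of the state.
- get_state(): the state, without advancing time (a new reading comes with each control period).
- read_camera(name): name is "scene" or "top"; returns a dict with "color" (420x560x3 uint8, red, green, blue), "z_map" (420x560 float32, m along the optical axis (not along the pixel's ray), 0 where there is no reading), "fx", "fy", "cx", "cy" (pixels), "eye" and "attitude" of the camera in the world. Camera axes: x right, y up, looking along -z (the intrinsics and any distortion apply to the point x, -y, -z); pixel columns grow to the right and rows downward; lengths in m; the calibration is good to about 2 mm. A picture is of the moment at which its call begins.
- sign_off(): hands the job in; it is judged then, once.
The state is a dict: "time": time; "qpos": joint angles; "dq": joint speeds; "joint_efforts": joint torques, N m; "eef_pos": TCP position; "tcp_rot": TCP orientation; "contact_force": force on the tool from outside, world axes, zero at the start; "wrist_torque": the same for the moment, N m; "opening": opening from 0.0 (shut) to 1.0 (fully open); "finger_force": force on a finger pad.
Only numpy, scipy, OpenCV 4.12 (cv2) and the standard library are available. Lean on these libraries where they do the work, as an engineer would, in place of code of your own. Each camera call takes 0.05 s, during which the arm holds its last target. There are 200 camera calls.

## Task

Fold the black light shield up off the filter port by its wire bar until it stands upright, and leave it standing there. Then take the knurled collar underneath, turn it clockwise (seen from above) while pressing lightly until its hidden keyways drop over the pins, and push it fully home against its spring. Finish while still holding the collar pushed home (if let go it springs back up), with the small bottles and optics beside the port left undisturbed.

Things in the scene. Friction and masses are not known exactly. Their poses are not given: they have to be found in the camera images.
- port: Fixed filter port: black base plate 165 x 116 x 12 mm, reaching from x = -60 to +105 and y = -58 to +58 mm. Origin: underside of the plate (on the table), under the collar's vertical axis; x points from that axis to the shield's hinge, z up. Two aluminium hinge posts, 98 mm high, stand at x = +85, y = +-49 mm.
- seat (a point): Centre of the steel shoulder the collar seats on: on the collar axis, port z = 22 mm. A spigot 39 mm across rises from it to port z = 46 mm, with three radial pins 120 degrees apart whose tops are at port z = 34 mm. The spigot is turned to an unknown angle on the port (this point's yaw is only the port's); the collar hides the pins.
- collar: Loose aluminium collar, dark knurling, 58 mm diameter, 40 mm high, 0.12 to 0.21 kg, blue-green glass in its closed top. Origin: centre of its underside. It starts over the spigot (1.5 mm play all round) resting on the pins, underside at port z = 34 mm: it can turn but not go down. Grip the upper 20 mm of its outside.
- collar_top (a point): Centre of the collar's top: port z = 74 mm at the start, 62 mm when home. Three keyways hidden in the bore meet the pins after 0.35 to 1.35 rad clockwise (from above) from the start, within +-0.1 rad; then the collar can be pushed 12 mm straight down to its seat. A spring ring pushes up with 1 N at the top, rising to 5.4 N at home, and lifts the collar off its seat when it is let go.
- shield (a joint): Angle of the light shield in rad: 0 lies level over the collar, 1.571 stands upright, stop at 1.95; starts between 0 and 0.3. A stiff hinge (0.2 N m friction) keeps it where it is left. The shield is a black panel 82 mm wide, 4 mm thick, reaching to 115 mm from the hinge, with a wire bar beyond.
- shield_hinge (a point): Point on the shield's hinge axis, midway between the posts: port x = +85 mm, y = 0, z = 88 mm. The axis runs along the port's y.
- shield_bar (a point): Middle of the steel bar at the shield's free edge, 10 mm thick, parallel to the hinge, 160 mm from the hinge axis; with the shield level at port x = -75, z = 88 mm. 58 mm free length between its side wires, 40 mm gap between it and the panel's edge. A vertical tool can pinch it across and swing it up: it pivots between the pads.
- objective: Bystander: silver objective lens with a blue ring, standing, 32 mm across, 52 mm high. Origin at its underside.
- canister: Bystander: cream round canister with black lid, 42 mm across, 56 mm high. Origin at its underside.
- oil: Bystander: small brown dropper bottle, 32 mm across, 78 mm high. Origin at its underside.
- cube: Bystander: black filter cube with a green window, 42 x 44 x 38 mm. Origin at its underside.

How it is judged:
By the outcome, as a careful person would: the job done as asked, in the order asked, and still so for the second after the job is handed in, while the arm keeps its last pose, push and grip.
It also fails if it takes over 61 s, if anything falls off the work surface, if the arm or the gripper's body presses on something with over 40 N, if the wrist force passes 120 N, or if a joint passes its speed limit or range.

## Working session

There is one attempt and no reset: what is moved stays moved. The work goes in short steps, Python scripts to look and compute and a tool call to move; the robot and the scene stay as the last step left them, time stands still between calls to the robot, and variables do not carry over. Pictures are saved under pics/ and viewed, at most 10 in all, crops included, and the job is handed in when it is done.

Besides the shell and the picture viewer there is one more tool, called after "Request:" by a JSON object that holds its "op" and its "data", one argument or row to a line. step_arm: Moves the arm, as the interface text tells. Its arguments: {"type":"object","properties":{"commands":{"type":"array"},"force":{"type":"number"}},"required":["commands"]}

```bash
mkdir -p pics; ls; cat > h.py <<'E'
from plant import *
import numpy as np, cv2
from scipy.spatial.transform import Rotation as R
def cam(n,save=None):
    c=read_camera(n)
    if save: cv2.imwrite('pics/'+save,c['color'][:,:,::-1])
    return c
def rot(c):
    a=np.array(c['attitude'],float)
    return a if a.shape==(3,3) else R.from_quat(a).as_matrix()
def cloud(c):
    z=c['z_map'];v,u=np.mgrid[:z.shape[0],:z.shape[1]]
    p=np.stack([(u-c['cx'])/c['fx']*z,-(v-c['cy'])/c['fy']*z,-z],-1)
    return p@rot(c).T+np.array(c['eye'])
E
python3 - <<'E'
from h import *
for n in('scene','top'):
    c=cam(n,n+'0.png'); print(n,{k:v for k,v in c.items() if k not in('color','z_map')})
    np.savez('/tmp/'+n,**{k:np.array(v) for k,v in c.items() if v is not None})
print(get_state())
E
```

```text
pics
scene {'fx': 420.93317139983156, 'fy': 420.93317139983156, 'cx': 275.341302965032, 'cy': 211.9199578604279, 'eye': array([ 0.08268663, -0.46341184,  0.64615666]), 'attitude': array([ 0.37671508, -0.15483561, -0.33078931,  0.85128733])}
top {'fx': 445.51587553588575, 'fy': 445.51587553588575, 'cx': 280.34613830692143, 'cy': 212.4922444667476, 'eye': array([0.46119768, 0.03999929, 1.00714114]), 'attitude': array([ 0.02711557, -0.02641651, -0.70004639,  0.71309324])}
{'time': 0.1, 'qpos': array([ 1.15798001e+00,  2.87100518e-01,  1.57807288e+00, -3.81881476e-06,
        1.27860431e+00, -1.49976631e-01]), 'dq': array([-0.00046938, -0.00229561, -0.00226404, -0.00162166,  0.00232692,
       -0.00053914]), 'joint_efforts': array([ 9.68665227e-04, -4.07297266e+01, -2.93698686e+01, -1.49486823e-04,
        3.46467998e-03,  2.33991693e-05]), 'eef_pos': array([0.17510176, 0.65128986, 0.24404695]), 'tcp_rot': array([ 1.31041248e-01,  9.91376315e-01, -1.05006439e-03, -3.01636123e-04]), 'contact_force': array([ 0.42415129, -0.09544316,  0.04074519]), 'wrist_torque': array([ 0.00608529, -0.00531571, -0.05390566]), 'finger_force': 0.0, 'opening': 0.9987257730516196}
```

View pics/scene0.png

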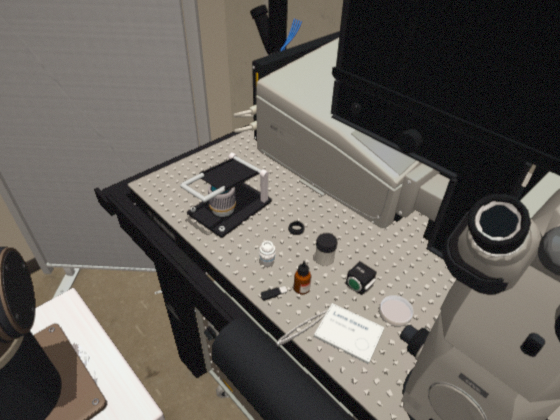

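View pics/top0.png

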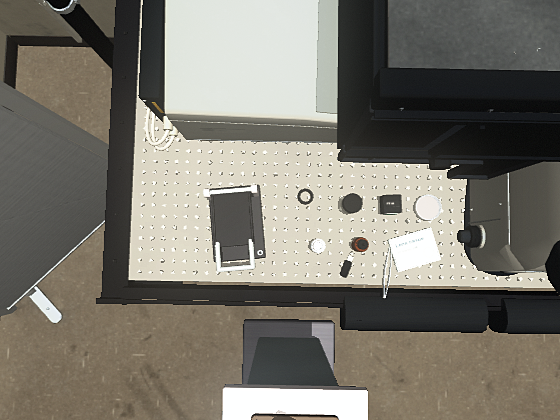

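The scene picture shows the port at about (230,200) with the shield over the collar. In the top picture the plate spans about (208-268, 185-272), with the hinge posts up at (208,190) and (255,187) and the bar down at (237,267). The bystanders stand to the right of it, from x≈305.

```bash
python3 - <<'E'
from h import *
t=dict(np.load('/tmp/top.npz'));s=dict(np.load('/tmp/scene.npz'))
P=cloud(t);
for n,u,v in [('table',180,230),('panel',232,215),('postL',208,192),('postR',253,188),('bar',237,268),('obj',317,245),('can',351,203),('oil',360,243),('cube',390,204),('ring',306,197),('screw',260,253)]:
    print(n,P[v,u].round(3),t['color'][v,u])
a=cv2.resize(t['color'][170:290,190:290],None,fx=4,fy=4,interpolation=cv2.INTER_CUBIC)
b=cv2.resize(s['color'][145:245,170:290],None,fx=4,fy=4,interpolation=cv2.INTER_CUBIC)
o=np.zeros((480,800,3),np.uint8);o[:480,:400]=a[:480];o[:400,400:]=b[:400,40:440]
cv2.imwrite('pics/c0.png',o[:,:,::-1])
Q=P[170:290,190:290].reshape(-1,3)
print(np.histogram(Q[:,2],bins=np.arange(-.01,.16,.01)))
E
```

```text
table [0.494 0.267 0.002] [221 216 200]
panel [0.523 0.14  0.1  ] [82 81 79]
postL [0.57  0.191 0.099] [255 255 255]
postR [0.579 0.098 0.101] [254 255 255]
bar [0.416 0.126 0.112] [255 255 255]
obj [ 0.465 -0.038  0.051] [254 255 255]
can [ 0.556 -0.109  0.059] [74 73 67]
oil [ 0.471 -0.128  0.066] [65 65 60]
cube [ 0.557 -0.197  0.041] [77 75 70]
ring [ 0.574 -0.016  0.003] [215 208 190]
screw [0.446 0.085 0.02 ] [69 68 66]
(array([1714, 5434, 1227,    4,    7,    4,    5,    5,   10,   16, 1452,
       1054,  268,    0,    0,    0]), array([-0.01,  0.  ,  0.01,  0.02,  0.03,  0.04,  0.05,  0.06,  0.07,
        0.08,  0.09,  0.1 ,  0.11,  0.12,  0.13,  0.14,  0.15]))
```

View pics/c0.png

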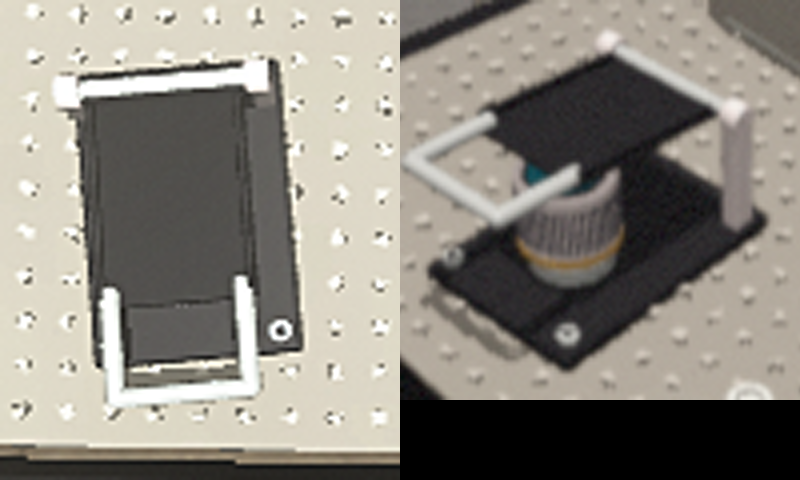

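The enlarged crop shows the hinge bar with the post tops at crop (67,92) and (257,75), and the shield bar from (118,396) to (250,387). The collar sits under the panel. I'll take the frame from the bright pixels and depth.

```bash
python3 - <<'E'
from h import *
t=dict(np.load('/tmp/top.npz'))
P=cloud(t);g=t['color'].min(2)
m=np.zeros(g.shape,bool);m[170:290,190:290]=True
br=m&(g>170)&(P[...,2]>.085)
def ray(u,v,z):
    d=rot(t)@np.array([(u-t['cx'])/t['fx'],-(v-t['cy'])/t['fy'],-1]);e=t['eye'];return e+d*(z-e[2])/d[2]
H=P[br&(np.arange(420)[:,None]<200)];B=P[br&(np.arange(420)[:,None]>263)]
for n,X in(('hinge',H),('bar',B)):
    print(n,len(X),X.mean(0).round(4),np.median(X[:,2]).round(4),X.min(0).round(3),X.max(0).round(3))
    d=np.linalg.svd((X-X.mean(0))[:,:2])[2][0];print(np.degrees(np.arctan2(d[0],-d[1])))
pl=ray(206.75,193,.098);pr=ray(254.25,188.75,.098);print(pl,pr,np.linalg.norm(pl-pr))
bl=ray(219.7,268.8,.113);b2=ray(252.2,266.6,.113);print(bl,b2,np.linalg.norm(bl-b2))
# panel plane and plate
pm=m&(g<110)&(P[...,2]>.08);X=P[pm];A=np.c_[X[:,:2],np.ones(len(X))];k=np.linalg.lstsq(A,X[:,2],rcond=None)[0];print('panel',k,np.degrees(np.arctan(np.hypot(*k[:2]))),X.mean(0))
c=(pl+pr)/2;ax=(pl-pr)[:2];ax/=np.linalg.norm(ax);xp=np.array([ax[1],-ax[0]]);print('portx',xp,'yaw',np.degrees(np.arctan2(xp[1],xp[0])),'origin',c[:2]-.085*xp)
# plate corners via dark low mask
dm=(m&(g<110)).astype(np.uint8)
cn=max(cv2.findContours(dm,0,2)[0],key=cv2.contourArea);print(cv2.approxPolyDP(cn,4,True)[:,0].tolist())
E
```

```text
hinge 256 [0.5717 0.1431 0.1167] 0.0954 [0.461 0.04  0.089] [0.589 0.199 1.007]
173.19540260436125
bar 200 [0.4186 0.1288 0.143 ] 0.1117 [0.41  0.04  0.107] [0.461 0.169 1.007]
12.458239111360117
[0.56750756 0.19337708 0.098     ] [0.57809136 0.0960554  0.098     ] 0.09789548851953568
[0.41422841 0.1603216  0.113     ] [0.41978381 0.09563733 0.113     ] 0.06492238708286058
panel [-0.48235444 -1.42561732  0.55502679] 56.398025785319064 [0.51542567 0.13854523 0.10889645]
portx [0.99413858 0.10811327] yaw 6.206565239463266 origin [0.48829768 0.13552662]
[[258, 185], [258, 196], [246, 191], [206, 197], [213, 258], [218, 241], [221, 266], [249, 264], [221, 264], [249, 259], [248, 238], [255, 258], [265, 256]]
```

Request:
{"op": "step_arm", "data": {
  "commands": [
    {"gripper": 0.2,"spin": 8.59},
    {"gripper": 0.2,"spin": 8.59},
    {"gripper": 0.2,"spin": 8.59},
    {"gripper": 0.2,"spin": 8.59},
    {"gripper": 0.2,"spin": 8.59},
    {"gripper": 0.2,"spin": 8.59},
    {"gripper": 0.2,"spin": 8.59},
    {"gripper": 0.2,"spin": 8.59},
    {"gripper": 0.2,"x": -20,"y": 7},
    {"gripper": 0.2,"x": -40,"y": 13}
  ],
  "force": 40
}}

```text
invalid input
```

Request:
{"op": "step_arm", "data": {
  "commands": [
    {"gripper": 0.2,"x": -46,"y": 15},
    {"gripper": 0.2,"x": -46,"y": 15},
    {"gripper": 0.2,"x": -46,"y": 15},
    {"gripper": 0.2,"x": -46,"y": 15},
    {"gripper": 0.2,"x": -46,"y": 15},
    {"gripper": 0.2,"x": -46,"y": 15},
    {"gripper": 0.2,"x": -46,"y": 15},
    {"gripper": 0.2,"x": -46,"y": 15},
    {"gripper": 0.2,"x": -46,"y": 15},
    {"gripper": 0.2,"x": -46,"y": 15}
  ]
}}

```text
invalid input
```

Request:
{"op": "step_arm", "data": {
  "commands": [
    {"gripper": 0.2,"x": 0,"y": 0,"z": 0,"spin": 8.59},
    {"gripper": 0.2,"x": 0,"y": 0,"z": 0,"spin": 8.59},
    {"gripper": 0.2,"x": 0,"y": 0,"z": 0,"spin": 8.59},
    {"gripper": 0.2,"x": 0,"y": 0,"z": 0,"spin": 8.59},
    {"gripper": 0.2,"x": 0,"y": 0,"z": 0,"spin": 8.59},
    {"gripper": 0.2,"x": 0,"y": 0,"z": 0,"spin": 8.59},
    {"gripper": 0.2,"x": 0,"y": 0,"z": 0,"spin": 8.59},
    {"gripper": 0.2,"x": 0,"y": 0,"z": 0,"spin": 8.59},
    {"gripper": 0.2,"x": -20,"y": 7,"z": 0,"spin": 0},
    {"gripper": 0.2,"x": -40,"y": 13,"z": 0,"spin": 0}
  ],
  "force": 40
}}

```text
time: 1.1
eef_pos: [0.201, 0.5947, 0.2444]
tcp_rot: [0.667, 0.745, -0.0, -0.0]
contact_force: [1.4, -1.2, 0.3]
opening: 0.398
finger_force: 0.0
```

Request:
{"op": "step_arm", "data": {
  "commands": [
    {"gripper": 0.2,"x": -46,"y": 15.5,"z": 0,"spin": 0},
    {"gripper": 0.2,"x": -46,"y": 15.5,"z": 0,"spin": 0},
    {"gripper": 0.2,"x": -46,"y": 15.5,"z": 0,"spin": 0},
    {"gripper": 0.2,"x": -46,"y": 15.5,"z": 0,"spin": 0},
    {"gripper": 0.2,"x": -46,"y": 15.5,"z": 0,"spin": 0},
    {"gripper": 0.2,"x": -46,"y": 15.5,"z": 0,"spin": 0},
    {"gripper": 0.2,"x": -46,"y": 15.5,"z": 0,"spin": 0},
    {"gripper": 0.2,"x": -46,"y": 15.5,"z": 0,"spin": 0},
    {"gripper": 0.2,"x": -46,"y": 15.5,"z": 0,"spin": 0},
    {"gripper": 0.2,"x": -46,"y": 15.5,"z": 0,"spin": 0}
  ]
}}

```text
time: 2.1
eef_pos: [0.4057, 0.152, 0.2451]
tcp_rot: [0.668, 0.745, 0.0, 0.0]
contact_force: [1.8, 0.1, -0.1]
opening: 0.4
finger_force: 0.0
```

```bash
python3 - <<'E'
from h import *
s=get_state();print(s['eef_pos'],s['qpos'].round(3))
R0=R.from_quat(s['tcp_rot']).as_matrix()
print('to bar (tool mm)',(R0.T@(np.array([.417,.128,.102])-s['eef_pos'])*1000).round(1))
E
```

```text
[0.40573442 0.15198111 0.24511554] [ 0.123 -0.275  2.141  0.     1.276  0.015]
to bar (tool mm) [-25.1   8.6 143.1]
```

Request:
{"op": "step_arm", "data": {
  "commands": [
    {"gripper": 0.2,"x": -12,"y": 4,"z": 0,"spin": 0},
    {"gripper": 0.2,"x": -12,"y": 4,"z": 0,"spin": 0},
    {"gripper": 0.2,"x": 0,"y": 0,"z": 25,"spin": 0},
    {"gripper": 0.2,"x": 0,"y": 0,"z": 35,"spin": 0},
    {"gripper": 0.2,"x": 0,"y": 0,"z": 25,"spin": 0},
    {"gripper": 0.2,"x": 0,"y": 0,"z": 0,"spin": 0},
    {"gripper": 0.2,"x": 0,"y": 0,"z": 0,"spin": 0},
    {"gripper": 0.2,"x": 0,"y": 0,"z": 0,"spin": 0},
    {"gripper": 0.2,"x": 0,"y": 0,"z": 0,"spin": 0},
    {"gripper": 0.2,"x": 0,"y": 0,"z": 0,"spin": 0}
  ]
}}

```text
time: 3.1
eef_pos: [0.417, 0.1311, 0.1617]
tcp_rot: [0.668, 0.745, 0.001, 0.001]
contact_force: [-0.5, -0.3, -0.9]
opening: 0.396
finger_force: 0.0
```

```bash
python3 - <<'E'
from h import *
s=get_state();print(s['eef_pos'],s['qpos'].round(3))
R0=R.from_quat(s['tcp_rot']).as_matrix()
print('to bar (tool mm)',(R0.T@(np.array([.417,.128,.102])-s['eef_pos'])*1000).round(1))
c=cam('scene');t=cam('top')
a=cv2.resize(c['color'][110:260,150:300],None,fx=2.66,fy=2.66);b=cv2.resize(t['color'][165:315,160:310],None,fx=2.66,fy=2.66)
cv2.imwrite('pics/c1.png',np.hstack([a,b])[:,:,::-1])
E
```

```text
[0.41700382 0.13105778 0.16170543] [ 0.072 -0.17   2.216 -0.     1.094 -0.037]
to bar (tool mm) [-3.  -0.5 59.7]
```

View pics/c1.png

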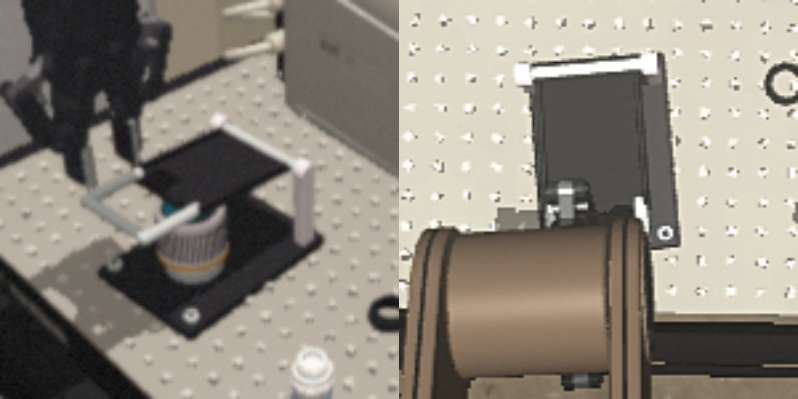

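The scene crop shows the open fingers hanging over the bar at about (110,172), with the bar's middle at (117,220) below them. Next I descend and close.

Request:
{"op": "step_arm", "data": {
  "commands": [
    {"gripper": 0.2,"x": -3,"y": 0,"z": 15,"spin": 0},
    {"gripper": 0.2,"x": 0,"y": 0,"z": 20,"spin": 0},
    {"gripper": 0.2,"x": 0,"y": 0,"z": 15,"spin": 0},
    {"gripper": 0.2,"x": 0,"y": 0,"z": 9,"spin": 0},
    {"gripper": 0.2,"x": 0,"y": 0,"z": 0,"spin": 0},
    {"gripper": 0.2,"x": 0,"y": 0,"z": 0,"spin": 0},
    {"gripper": 0.2,"x": 0,"y": 0,"z": 0,"spin": 0},
    {"gripper": 0.2,"x": 0,"y": 0,"z": 0,"spin": 0},
    {"gripper": 0.2,"x": 0,"y": 0,"z": 0,"spin": 0},
    {"gripper": 0.2,"x": 0,"y": 0,"z": 0,"spin": 0}
  ]
}}

```text
time: 4.2
eef_pos: [0.4168, 0.1279, 0.1017]
tcp_rot: [0.668, 0.744, 0.0, 0.0]
contact_force: [0.3, 0.1, 0.0]
opening: 0.397
finger_force: 0.0
```

Request:
{"op": "step_arm", "data": {
  "commands": [
    {"gripper": 0.4,"x": 0,"y": 0,"z": 0,"spin": 0},
    {"gripper": 0.6,"x": 0,"y": 0,"z": 0,"spin": 0},
    {"gripper": 1,"x": 0,"y": 0,"z": 0,"spin": 0},
    {"gripper": 1,"x": 0,"y": 0,"z": 0,"spin": 0},
    {"gripper": 1,"x": 0,"y": 0,"z": 0,"spin": 0},
    {"gripper": 1,"x": 0,"y": 0,"z": 0,"spin": 0},
    {"gripper": 1,"x": 0,"y": 0,"z": 0,"spin": 0},
    {"gripper": 1,"x": 0,"y": 0,"z": 0,"spin": 0},
    {"gripper": 1,"x": 0,"y": 0,"z": 0,"spin": 0},
    {"gripper": 1,"x": 0,"y": 0,"z": 0,"spin": 0}
  ],
  "force": 30
}}

```text
time: 5.2
eef_pos: [0.4162, 0.1279, 0.1012]
tcp_rot: [0.668, 0.744, -0.0, -0.0]
contact_force: [-3.7, -0.8, 1.9]
opening: 0.101
finger_force: 29.3
```

```bash
python3 -c "
import numpy as np
t=np.linspace(.125,1.571,19);y=-160*np.cos(t);z=-160*np.sin(t)
print(np.c_[t[1:],np.diff(y),np.diff(z)].round(1).tolist())"
```

```text
[[0.2, 2.1, -12.7], [0.3, 3.1, -12.5], [0.4, 4.1, -12.2], [0.4, 5.1, -11.8], [0.5, 6.0, -11.4], [0.6, 6.9, -10.8], [0.7, 7.7, -10.3], [0.8, 8.5, -9.6], [0.8, 9.3, -8.9], [0.9, 10.0, -8.1], [1.0, 10.6, -7.3], [1.1, 11.1, -6.4], [1.2, 11.6, -5.5], [1.2, 12.0, -4.5], [1.3, 12.3, -3.6], [1.4, 12.6, -2.6], [1.5, 12.8, -1.5], [1.6, 12.8, -0.5]]
```

Request:
{"op": "step_arm", "data": {
  "commands": [
    {"gripper": 1,"x": 0,"y": 2.1,"z": -12.7,"spin": 0},
    {"gripper": 1,"x": 0,"y": 3.1,"z": -12.5,"spin": 0},
    {"gripper": 1,"x": 0,"y": 4.1,"z": -12.2,"spin": 0},
    {"gripper": 1,"x": 0,"y": 5.1,"z": -11.8,"spin": 0},
    {"gripper": 1,"x": 0,"y": 6,"z": -11.4,"spin": 0},
    {"gripper": 1,"x": 0,"y": 6.9,"z": -10.8,"spin": 0},
    {"gripper": 1,"x": 0,"y": 7.7,"z": -10.3,"spin": 0},
    {"gripper": 1,"x": 0,"y": 8.5,"z": -9.6,"spin": 0},
    {"gripper": 1,"x": 0,"y": 9.3,"z": -8.9,"spin": 0},
    {"gripper": 1,"x": 0,"y": 0,"z": 0,"spin": 0}
  ]
}}

```text
time: 6.2
eef_pos: [0.4691, 0.1335, 0.2067]
tcp_rot: [0.667, 0.745, -0.001, -0.001]
contact_force: [-13.6, -2.7, 14.3]
opening: 0.103
finger_force: 30.0
```

```bash
python3 - <<'E'
from h import *
s=get_state();print(s['eef_pos'],s['qpos'].round(3),s['contact_force'],s['opening'])
c=cam('scene')
cv2.imwrite('pics/c2.png',cv2.resize(c['color'][60:260,130:330],None,fx=2.5,fy=2.5)[:,:,::-1])
E
```

```text
[0.46909167 0.13351133 0.20666136] [ 6.900e-02 -9.600e-02  2.062e+00 -1.000e-03  1.179e+00 -3.900e-02] [-13.59421446  -2.67416265  14.31162236] 0.10333224519078085
```

View pics/c2.png

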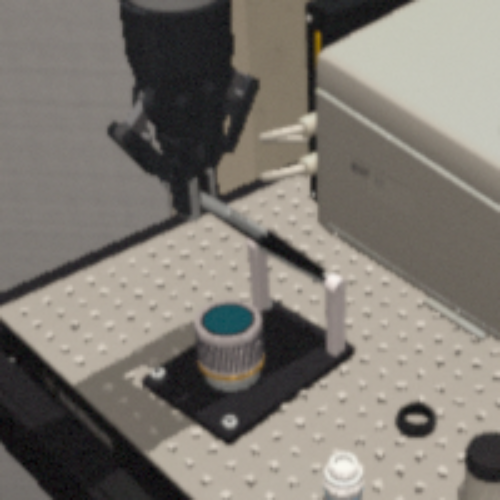

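The crop shows the shield part way up, with the bar held at about (205,200) and the hinge at (335,275). The collar, with its blue-green glass, is now uncovered at (230,320). The arc runs about 4 mm too low, so I'll correct it on the rest of the swing.

Request:
{"op": "step_arm", "data": {
  "commands": [
    {"gripper": 1,"x": 0,"y": 0,"z": -4,"spin": 0},
    {"gripper": 1,"x": 0,"y": 10,"z": -8,"spin": 0},
    {"gripper": 1,"x": 0,"y": 10.6,"z": -7.3,"spin": 0},
    {"gripper": 1,"x": 0,"y": 11.1,"z": -6.4,"spin": 0},
    {"gripper": 1,"x": 0,"y": 11.6,"z": -5.5,"spin": 0},
    {"gripper": 1,"x": 0,"y": 12,"z": -4.5,"spin": 0},
    {"gripper": 1,"x": 0,"y": 12.3,"z": -3.6,"spin": 0},
    {"gripper": 1,"x": 0,"y": 12.6,"z": -2.6,"spin": 0},
    {"gripper": 1,"x": 0,"y": 0,"z": 0,"spin": 0},
    {"gripper": 1,"x": 0,"y": 0,"z": 0,"spin": 0}
  ]
}}

```text
time: 7.25
eef_pos: [0.5514, 0.1424, 0.2472]
tcp_rot: [0.668, 0.744, 0.003, 0.003]
contact_force: [-0.2, -0.4, 5.9]
opening: 0.103
finger_force: 30.2
```

```bash
python3 - <<'E'
from h import *
s=get_state();print(s['eef_pos'],s['qpos'].round(3),s['contact_force'],s['opening'])
d=s['eef_pos'][:2]-np.array([.5728,.1447]);print(d@[.9941,.1081],d@[-.1081,.9941])
for n in('top','scene'):
    c=cam(n);P=cloud(c);m=(P[...,2]>.075)&(P[...,2]<.105)&(P[...,0]>.53)&(P[...,0]<.62)&(P[...,1]>.07)&(P[...,1]<.22)&(c['color'].min(2)>140)
    v,u=np.nonzero(m);print(n,len(u));X=P[m];
    for y in(.19,.145,.097):
        q=X[abs(X[:,1]-y)<.012]
        if len(q):print(y,len(q),np.median(q,0).round(4))
E
```

```text
[0.55141701 0.1423591  0.24717265] [ 0.075  0.049  1.843 -0.     1.242 -0.034] [-0.18523576 -0.37237113  5.8713612 ] 0.10251448060846816
-0.021509881572222625 -1.559126717424519e-05
top 57
0.097 56 [0.5785 0.0985 0.0966]
scene 68
0.19 22 [0.5626 0.1932 0.0955]
0.097 45 [0.5741 0.0951 0.0938]
```

Request:
{"op": "step_arm", "data": {
  "commands": [
    {"gripper": 1,"x": 0,"y": 7,"z": 0,"spin": 0},
    {"gripper": 1,"x": 0,"y": 7,"z": 0,"spin": 0},
    {"gripper": 1,"x": 0,"y": 6.5,"z": 0,"spin": 0},
    {"gripper": 1,"x": 0,"y": 0,"z": 0,"spin": 0},
    {"gripper": 1,"x": 0,"y": 0,"z": 0,"spin": 0},
    {"gripper": 1,"x": 0,"y": 0,"z": 0,"spin": 0},
    {"gripper": 1,"x": 0,"y": 0,"z": 0,"spin": 0},
    {"gripper": 1,"x": 0,"y": 0,"z": 0,"spin": 0},
    {"gripper": 1,"x": 0,"y": 0,"z": 0,"spin": 0},
    {"gripper": 1,"x": 0,"y": 0,"z": 0,"spin": 0}
  ]
}}

```text
time: 8.35
eef_pos: [0.5721, 0.1446, 0.2482]
tcp_rot: [0.668, 0.744, 0.004, 0.004]
contact_force: [0.5, -0.6, 8.3]
opening: 0.099
finger_force: 30.8
```

```bash
python3 - <<'E'
from h import *
s=get_state();print(s['eef_pos'],s['contact_force'],s['opening'])
d=s['eef_pos'][:2]-np.array([.5728,.1447]);print(d@[.9941,.1081],d@[-.1081,.9941])
c=cam('scene');P=cloud(c)
cv2.imwrite('pics/c3.png',cv2.resize(c['color'][60:260,150:350],None,fx=3,fy=3)[:,:,::-1])
m=(P[...,2]>.10)&(P[...,2]<.195)&(P[...,0]>.52)&(P[...,0]<.65)&(P[...,1]>.09)&(P[...,1]<.20)&(c['color'].max(2)<110)
X=P[m];px=(X[:,:2]-[.5728,.1447])@[.9941,.1081]
k=np.polyfit(X[:,2],px,1);r=px-np.polyval(k,X[:,2]);g=abs(r)<.006;k=np.polyfit(X[g,2],px[g],1)
print(len(X),g.sum(),'slope dx/dz',k,'at hinge',np.polyval(k,.088),'at bar',np.polyval(k,.248))
# collar top glass
b=c['color'].astype(int);m=(b[...,2]-b[...,0]>25)&(P[...,2]>.06)&(P[...,2]<.085)&(abs(P[...,0]-.488)<.05)&(abs(P[...,1]-.135)<.05)
if m.any():
    v,u=np.nonzero(m);print('glass',m.sum(),(P[m].max(0)+P[m].min(0))/2,np.median(P[m],0),u.mean(),v.mean())
E
```

```text
[0.57209748 0.14458219 0.24820321] [ 0.51889603 -0.55608142  8.27034241] 0.09941928692211943
-0.0007111122932364031 -4.117629975092399e-05
1068 1039 slope dx/dz [-0.01474678  0.00018005] at hinge -0.0011176675277854635 at bar -0.0034771523679377877
glass 176 [0.48764112 0.13427184 0.07469497] [0.48781298 0.13479434 0.0748022 ] 220.7784090909091 187.3465909090909
```

View pics/c3.png

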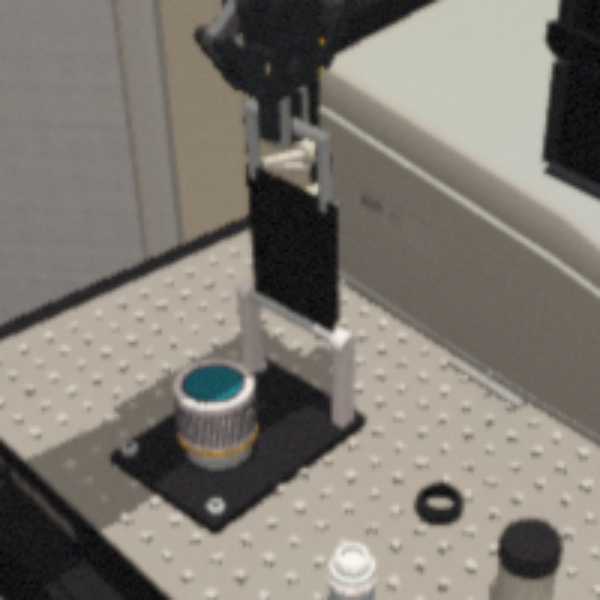

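The crop shows the shield standing upright between the posts, with the panel at (293,250) and the fingers on the bar at (285,120). The collar is clear at (215,410). The panel leans by only 0.015 rad, and the collar centre is at (0.4877, 0.1345) with its top at z 0.0748, as expected. Now I release and retreat upward.

Request:
{"op": "step_arm", "data": {
  "commands": [
    {"gripper": 0.7,"x": 0,"y": 0,"z": 0,"spin": 0},
    {"gripper": 0.5,"x": 0,"y": 0,"z": 0,"spin": 0},
    {"gripper": 0.3,"x": 0,"y": 0,"z": 0,"spin": 0},
    {"gripper": 0.2,"x": 0,"y": 0,"z": 0,"spin": 0},
    {"gripper": 0.2,"x": 0,"y": 0,"z": 0,"spin": 0},
    {"gripper": 0.2,"x": 0,"y": 0,"z": -15,"spin": 0},
    {"gripper": 0.2,"x": 0,"y": 0,"z": -25,"spin": 0},
    {"gripper": 0.2,"x": 0,"y": 0,"z": -15,"spin": 0},
    {"gripper": 0.2,"x": 0,"y": 0,"z": 0,"spin": 0},
    {"gripper": 0.2,"x": 0,"y": 0,"z": 0,"spin": 0}
  ]
}}

```text
time: 9.4
eef_pos: [0.5692, 0.1445, 0.2988]
tcp_rot: [0.668, 0.744, 0.0, 0.0]
contact_force: [0.8, -0.3, 0.1]
opening: 0.4
finger_force: 0.0
```

```bash
python3 - <<'E'
from h import *
s=get_state();print(s['eef_pos'],s['qpos'].round(3),s['contact_force'],s['opening'])
R0=R.from_quat(s['tcp_rot']).as_matrix()
print('to collar axis, z=.15 (tool mm)',(R0.T@(np.array([.488,.1348,.15])-s['eef_pos'])*1000).round(1))
c=cam('scene');P=cloud(c)
m=(P[...,2]>.10)&(P[...,2]<.195)&(P[...,0]>.52)&(P[...,0]<.65)&(P[...,1]>.09)&(P[...,1]<.20)&(c['color'].max(2)<110)
X=P[m];px=(X[:,:2]-[.5728,.1447])@[.9941,.1081]
k=np.polyfit(X[:,2],px,1);g=abs(px-np.polyval(k,X[:,2]))<.006;print(np.polyfit(X[g,2],px[g],1))
E
```

```text
[0.56921963 0.14450832 0.29884567] [ 0.076  0.056  1.74  -0.     1.344 -0.033] [ 0.83628972 -0.27537748  0.09410698] 0.3998294193552518
to collar axis, z=.15 (tool mm) [ -0.8 -81.9 148.8]
[-0.01403078  0.00011659]
```

Request:
{"op": "step_arm", "data": {
  "commands": [
    {"gripper": 0.2,"x": 0,"y": -35,"z": 0,"spin": 0},
    {"gripper": -0.5,"x": 0,"y": -32,"z": 0,"spin": 0},
    {"gripper": -1,"x": -0.8,"y": -15,"z": 0,"spin": 0},
    {"gripper": -1,"x": 0,"y": 0,"z": 20,"spin": -8.5},
    {"gripper": -1,"x": 0,"y": 0,"z": 30,"spin": -8.5},
    {"gripper": -1,"x": 0,"y": 0,"z": 30,"spin": -8.5},
    {"gripper": -1,"x": 0,"y": 0,"z": 30,"spin": -8.5},
    {"gripper": -1,"x": 0,"y": 0,"z": 25,"spin": -8.5},
    {"gripper": -1,"x": 0,"y": 0,"z": 14,"spin": -8.5},
    {"gripper": -1,"x": 0,"y": 0,"z": 0,"spin": -8.5}
  ]
}}

```text
time: 10.45
eef_pos: [0.4846, 0.1346, 0.1448]
tcp_rot: [0.207, 0.978, -0.001, -0.004]
contact_force: [0.3, -0.8, 0.0]
opening: 0.997
finger_force: 0.0
```

Request:
{"op": "step_arm", "data": {
  "commands": [
    {"gripper": -1,"x": 0,"y": 0,"z": 0,"spin": 0},
    {"gripper": -1,"x": 0,"y": 0,"z": 0,"spin": 0},
    {"gripper": -1,"x": 0,"y": 0,"z": 0,"spin": 0},
    {"gripper": -1,"x": 0,"y": 0,"z": 0,"spin": 0},
    {"gripper": -1,"x": 0,"y": 0,"z": 0,"spin": 0},
    {"gripper": -1,"x": 0,"y": 0,"z": 0,"spin": 0},
    {"gripper": -1,"x": 0,"y": 0,"z": 0,"spin": 0},
    {"gripper": -1,"x": 0,"y": 0,"z": 0,"spin": 0},
    {"gripper": -1,"x": 0,"y": 0,"z": 0,"spin": 0},
    {"gripper": -1,"x": 0,"y": 0,"z": 0,"spin": 0}
  ]
}}

```text
time: 11.45
eef_pos: [0.4877, 0.1348, 0.1494]
tcp_rot: [0.21, 0.978, -0.0, -0.0]
contact_force: [0.5, 0.5, 0.6]
opening: 1.002
finger_force: 0.0
```

```bash
python3 - <<'E'
from h import *
s=get_state();print(s['eef_pos'],s['qpos'].round(3),s['contact_force'],s['opening'])
R0=R.from_quat(s['tcp_rot']).as_matrix()
print('to collar (tool mm)',(R0.T@(np.array([.488,.1348,.060])-s['eef_pos'])*1000).round(1))
c=cam('top');P=cloud(c);b=c['color'].astype(int)
m=(b[...,2]-b[...,0]>20)&(P[...,2]>.06)&(P[...,2]<.085)&(abs(P[...,0]-.488)<.05)&(abs(P[...,1]-.135)<.05)
print(m.sum()); 
if m.any(): print((P[m].max(0)+P[m].min(0))/2)
cv2.imwrite('pics/c4.png',cv2.resize(cam('scene')['color'][60:260,130:330],None,fx=3,fy=3)[:,:,::-1])
E
```

```text
[0.48767939 0.13482296 0.14941546] [ 0.069  0.016  2.067 -0.     1.059 -1.078] [0.48990478 0.52910692 0.55015627] 1.0020963448627696
to collar (tool mm) [-0.3  0.1 89.4]
0
```

View pics/c4.png

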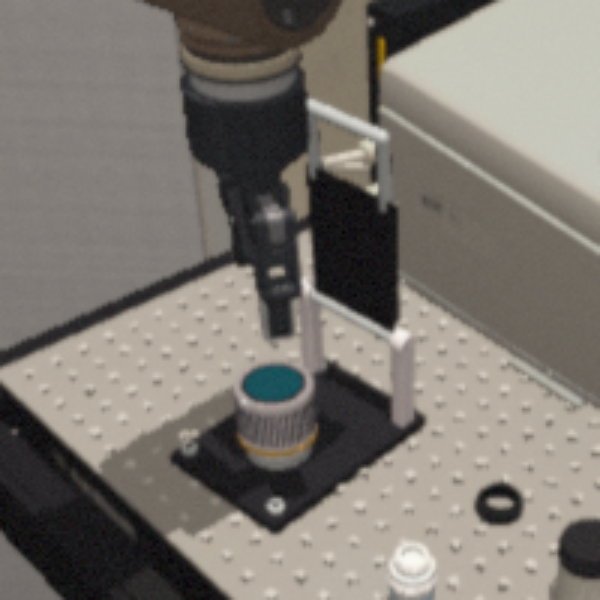

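The crop shows the gripper open above the collar at (275,385). The shield still stands upright behind it. Before going down I'll check how far the arm's wrist reaches towards the shield.

```bash
python3 - <<'E'
from h import *
for n in('top','scene'):
    P=cloud(cam(n)).reshape(-1,3);d=P[:,:2]-[.488,.1348];px=d@[.9941,.1081];py=d@[-.1081,.9941]
    for z in np.arange(.16,.42,.02):
        m=(abs(P[:,2]-z)<.01)&(abs(py)<.09)&(px<.15)&(px>-.2)
        if z<.27:m&=px<.078
        if m.any():print(n,z.round(2),m.sum(),px[m].max().round(3))
E
```

```text
top 0.2 23 -0.014
top 0.22 17 -0.027
top 0.24 39 -0.017
top 0.26 86 -0.019
top 0.36 10 0.007
top 0.38 105 0.041
top 0.4 885 0.042
scene 0.16 111 0.025
scene 0.18 87 0.021
scene 0.2 151 0.02
scene 0.22 182 0.001
scene 0.24 330 0.078
scene 0.26 259 0.078
scene 0.28 410 0.021
scene 0.3 536 0.031
scene 0.32 379 0.027
scene 0.34 384 0.015
scene 0.36 355 0.032
scene 0.38 646 0.036
scene 0.4 1004 0.037
```

The wrist reaches at most 42 mm ahead of the axis and the shield stands at 83 mm, so it is clear to descend.

Request:
{"op": "step_arm", "data": {
  "commands": [
    {"gripper": -1,"x": 0,"y": 0,"z": 15,"spin": 0},
    {"gripper": -1,"x": 0,"y": 0,"z": 25,"spin": 0},
    {"gripper": -1,"x": 0,"y": 0,"z": 25,"spin": 0},
    {"gripper": -1,"x": 0,"y": 0,"z": 15,"spin": 0},
    {"gripper": -1,"x": 0,"y": 0,"z": 9,"spin": 0},
    {"gripper": -1,"x": 0,"y": 0,"z": 0,"spin": 0},
    {"gripper": -1,"x": 0,"y": 0,"z": 0,"spin": 0},
    {"gripper": -1,"x": 0,"y": 0,"z": 0,"spin": 0},
    {"gripper": -0.5,"x": 0,"y": 0,"z": 0,"spin": 0},
    {"gripper": -0.4,"x": 0,"y": 0,"z": 0,"spin": 0}
  ],
  "force": 40
}}

```text
time: 12.65
eef_pos: [0.4882, 0.1349, 0.0612]
tcp_rot: [0.21, 0.978, 0.0, 0.001]
contact_force: [-0.1, 1.2, 1.1]
opening: 0.707
finger_force: 0.8
```

Request:
{"op": "step_arm", "data": {
  "commands": [
    {"gripper": 0,"x": 0,"y": 0,"z": 0,"spin": 0},
    {"gripper": 1,"x": 0,"y": 0,"z": 0,"spin": 0},
    {"gripper": 1,"x": 0,"y": 0,"z": 0,"spin": 0},
    {"gripper": 1,"x": 0,"y": 0,"z": 0,"spin": 0},
    {"gripper": 1,"x": 0,"y": 0,"z": 0,"spin": 0},
    {"gripper": 1,"x": 0,"y": 0,"z": 0,"spin": 0},
    {"gripper": 1,"x": 0,"y": 0,"z": 0,"spin": 0},
    {"gripper": 1,"x": 0,"y": 0,"z": 0,"spin": 0},
    {"gripper": 1,"x": 0,"y": 0,"z": 0,"spin": 0},
    {"gripper": 1,"x": 0,"y": 0,"z": 0,"spin": 0}
  ],
  "force": 40
}}

```text
time: 13.65
eef_pos: [0.4883, 0.1346, 0.0613]
tcp_rot: [0.21, 0.978, -0.0, 0.001]
contact_force: [-1.4, -2.4, 6.8]
opening: 0.662
finger_force: 41.9
```

Request:
{"op": "step_arm", "data": {
  "commands": [
    {"gripper": 1,"x": 0,"y": 0,"z": 1,"spin": 2},
    {"gripper": 1,"x": 0,"y": 0,"z": 0.5,"spin": 2},
    {"gripper": 1,"x": 0,"y": 0,"z": 0,"spin": 2},
    {"gripper": 1,"x": 0,"y": 0,"z": 0,"spin": 2},
    {"gripper": 1,"x": 0,"y": 0,"z": 0,"spin": 2},
    {"gripper": 1,"x": 0,"y": 0,"z": 0,"spin": 2},
    {"gripper": 1,"x": 0,"y": 0,"z": 0,"spin": 2},
    {"gripper": 1,"x": 0,"y": 0,"z": 0,"spin": 2},
    {"gripper": 1,"x": 0,"y": 0,"z": 0,"spin": 0},
    {"gripper": 1,"x": 0,"y": 0,"z": 0,"spin": 0}
  ]
}}

```text
time: 14.65
eef_pos: [0.4895, 0.1349, 0.0609]
tcp_rot: [0.345, 0.939, 0.001, 0.002]
contact_force: [-0.7, -0.4, 9.4]
opening: 0.671
finger_force: 42.2
```

```bash
python3 - <<'E'
from h import *
s=get_state();print(s['eef_pos'],s['qpos'].round(3),s['contact_force'],s['wrist_torque'].round(2),s['opening'])
E
```

```text
[0.48946026 0.13492262 0.06093058] [ 0.069  0.157  2.106  0.     0.874 -0.798] [-0.7319457  -0.40207652  9.35417917] [-0.18  0.3  -0.11] 0.6711248623784358
```

Request:
{"op": "step_arm", "data": {
  "commands": [
    {"gripper": 1,"x": 0,"y": 0,"z": 0,"spin": 1.5},
    {"gripper": 1,"x": 0,"y": 0,"z": 0,"spin": 1.5},
    {"gripper": 1,"x": 0,"y": 0,"z": 0,"spin": 1.5},
    {"gripper": 1,"x": 0,"y": 0,"z": 0,"spin": 1.5},
    {"gripper": 1,"x": 0,"y": 0,"z": 0,"spin": 1.5},
    {"gripper": 1,"x": 0,"y": 0,"z": 0,"spin": 1.5},
    {"gripper": 1,"x": 0,"y": 0,"z": 0,"spin": 1},
    {"gripper": 1,"x": 0,"y": 0,"z": 0,"spin": 0},
    {"gripper": 1,"x": 0,"y": 0,"z": 0,"spin": 0},
    {"gripper": 1,"x": 0,"y": 0,"z": 0,"spin": 0}
  ]
}}

```text
time: 15.65
eef_pos: [0.4877, 0.1352, 0.0588]
tcp_rot: [0.425, 0.905, 0.0, -0.0]
contact_force: [2.8, 4.5, -1.0]
opening: 0.668
finger_force: 42.6
```

Request:
{"op": "step_arm", "data": {
  "commands": [
    {"gripper": 1,"x": 0,"y": 0,"z": 0.8,"spin": 0},
    {"gripper": 1,"x": 0,"y": 0,"z": 0.8,"spin": 0},
    {"gripper": 1,"x": 0,"y": 0,"z": 0.8,"spin": 0},
    {"gripper": 1,"x": 0,"y": 0,"z": 0.8,"spin": 0},
    {"gripper": 1,"x": 0,"y": 0,"z": 0.8,"spin": 0},
    {"gripper": 1,"x": 0,"y": 0,"z": 0,"spin": 0},
    {"gripper": 1,"x": 0,"y": 0,"z": 0,"spin": 0},
    {"gripper": 1,"x": 0,"y": 0,"z": 0,"spin": 0},
    {"gripper": 1,"x": 0,"y": 0,"z": 0,"spin": 0},
    {"gripper": 1,"x": 0,"y": 0,"z": 0,"spin": 0}
  ]
}}

```text
time: 16.65
eef_pos: [0.488, 0.135, 0.0552]
tcp_rot: [0.425, 0.905, 0.0, 0.0]
contact_force: [1.0, 4.6, 5.1]
opening: 0.662
finger_force: 43.0
```

```bash
python3 - <<'E'
from h import *
s=get_state();print(s['eef_pos'],s['qpos'].round(3),s['contact_force'],s['wrist_torque'].round(2),s['opening'])
c=cam('scene');P=cloud(c);b=c['color'].astype(int)
m=(b[...,2]-b[...,0]>25)&(P[...,2]>.04)&(P[...,2]<.09)&(abs(P[...,0]-.488)<.04)&(abs(P[...,1]-.135)<.04)
print('glass',m.sum(),np.median(P[m],0) if m.any() else '')
E
```

```text
[0.48804626 0.1349623  0.05519699] [ 0.069  0.166  2.11   0.     0.865 -0.624] [1.01186266 4.55058411 5.07157886] [ 0.87 -0.27 -0.01] 0.6623898971234611
glass 72 [0.49601072 0.12666723 0.06816624]
```

Request:
{"op": "step_arm", "data": {
  "commands": [
    {"gripper": 1,"x": 0,"y": 0,"z": 1,"spin": 0},
    {"gripper": 1,"x": 0,"y": 0,"z": 1,"spin": 0},
    {"gripper": 1,"x": 0,"y": 0,"z": 1,"spin": 0},
    {"gripper": 1,"x": 0,"y": 0,"z": 1,"spin": 0},
    {"gripper": 1,"x": 0,"y": 0,"z": 1,"spin": 0},
    {"gripper": 1,"x": 0,"y": 0,"z": 1,"spin": 0},
    {"gripper": 1,"x": 0,"y": 0,"z": 1,"spin": 0},
    {"gripper": 1,"x": 0,"y": 0,"z": 0,"spin": 0},
    {"gripper": 1,"x": 0,"y": 0,"z": 0,"spin": 0},
    {"gripper": 1,"x": 0,"y": 0,"z": 0,"spin": 0}
  ],
  "force": 60
}}

```text
time: 17.7
eef_pos: [0.4882, 0.135, 0.0501]
tcp_rot: [0.425, 0.905, -0.0, -0.0]
contact_force: [-3.8, 4.7, 16.9]
opening: 0.655
finger_force: 65.6
```

Request:
{"op": "step_arm", "data": {
  "commands": [
    {"gripper": 1,"x": 0,"y": 0,"z": 0.8,"spin": 0},
    {"gripper": 1,"x": 0,"y": 0,"z": 0.8,"spin": 0},
    {"gripper": 1,"x": 0,"y": 0,"z": 0.8,"spin": 0},
    {"gripper": 1,"x": 0,"y": 0,"z": 0,"spin": 0},
    {"gripper": 1,"x": 0,"y": 0,"z": 0,"spin": 0},
    {"gripper": 1,"x": 0,"y": 0,"z": 0,"spin": 0},
    {"gripper": 1,"x": 0,"y": 0,"z": 0,"spin": 0},
    {"gripper": 1,"x": 0,"y": 0,"z": 0,"spin": 0},
    {"gripper": 1,"x": 0,"y": 0,"z": 0,"spin": 0},
    {"gripper": 1,"x": 0,"y": 0,"z": 0,"spin": 0}
  ]
}}

```text
time: 18.7
eef_pos: [0.4883, 0.135, 0.05]
tcp_rot: [0.425, 0.905, -0.001, -0.001]
contact_force: [-9.3, 3.4, 31.6]
opening: 0.66
finger_force: 67.2
```

```bash
python3 - <<'E'
from h import *
s=get_state();print(s['eef_pos'],s['qpos'].round(3),s['contact_force'],s['wrist_torque'].round(2),s['opening'])
c=cam('scene');P=cloud(c);b=c['color'].astype(int)
cv2.imwrite('pics/c5.png',cv2.resize(c['color'][130:240,160:300],None,fx=5,fy=5,interpolation=cv2.INTER_CUBIC)[:,:,::-1])
m=(b[...,2]-b[...,0]>25)&(P[...,2]>.04)&(P[...,2]<.09)&(abs(P[...,0]-.488)<.04)&(abs(P[...,1]-.135)<.04)
print('glass',m.sum(),np.median(P[m],0) if m.any() else '')
E
```

```text
[0.48831489 0.13501647 0.05001816] [ 7.000e-02  1.780e-01  2.108e+00 -1.000e-03  8.580e-01 -6.240e-01] [-9.25132589  3.41134684 31.63141533] [ 0.24  1.99 -0.14] 0.6604152809044552
glass 71 [0.49541818 0.12627068 0.06318469]
```

View pics/c5.png

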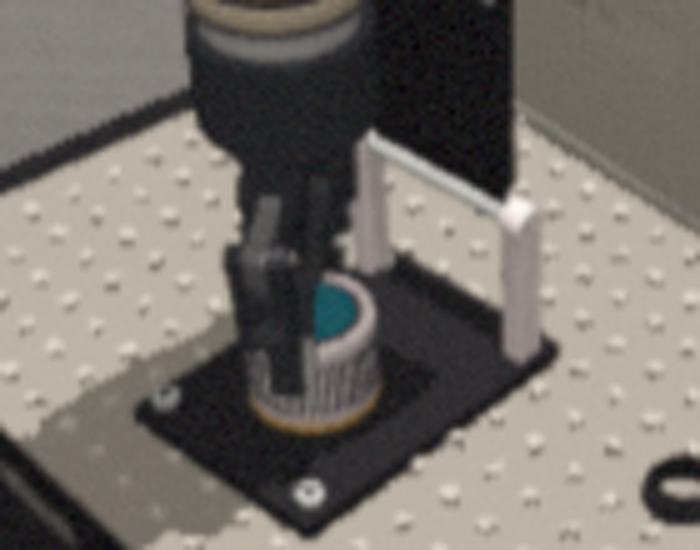

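The crop shows the collar held at (310,350) with its orange ring down at the plate, so the lower sleeve no longer shows. There is a hard stop: the force rose from 17 to 32 N with no travel. I'll relieve the side load and wiggle it a little to confirm it is fully seated.

Request:
{"op": "step_arm", "data": {
  "commands": [
    {"gripper": 1,"x": 0.8,"y": -0.4,"z": 0,"spin": 0},
    {"gripper": 1,"x": 0.8,"y": -0.4,"z": 0,"spin": 0},
    {"gripper": 1,"x": 0.8,"y": -0.5,"z": 0,"spin": 0},
    {"gripper": 1,"x": 0,"y": 0,"z": 0,"spin": 1.5},
    {"gripper": 1,"x": 0,"y": 0,"z": 0,"spin": -1.5},
    {"gripper": 1,"x": 0,"y": 0,"z": 0,"spin": -1.5},
    {"gripper": 1,"x": 0,"y": 0,"z": 0,"spin": 1.5},
    {"gripper": 1,"x": 0,"y": 0,"z": 0,"spin": 0},
    {"gripper": 1,"x": 0,"y": 0,"z": 0,"spin": 0},
    {"gripper": 1,"x": 0,"y": 0,"z": 0,"spin": 0}
  ]
}}

```text
time: 19.75
eef_pos: [0.4887, 0.135, 0.0502]
tcp_rot: [0.424, 0.906, 0.0, 0.003]
contact_force: [-1.0, -0.1, 23.1]
opening: 0.657
finger_force: 66.3
```

```bash
python3 - <<'E'
from h import *
s=get_state();print(s['eef_pos'],s['contact_force'],s['wrist_torque'].round(2),s['opening'])
c=cam('scene');P=cloud(c);b=c['color'].astype(int)
m=(b[...,2]-b[...,0]>25)&(P[...,2]>.04)&(P[...,2]<.09)&(abs(P[...,0]-.488)<.04)&(abs(P[...,1]-.135)<.04)
print('glass',m.sum(),np.median(P[m],0),P[m].mean(0))
for n in('top','scene'):   # bystanders + shield lean
    pass
d=c['z_map'];old=dict(np.load('/tmp/scene.npz'));D=abs(d-old['z_map'])>.01
D[:,:300]&=False;D[:210]=False;print('changed px near bystanders',D[:330,300:430].sum())
D=abs(d-old['z_map'])>.01;print(D[240:330,255:385].sum())
m=(P[...,2]>.10)&(P[...,2]<.195)&(P[...,0]>.55)&(P[...,0]<.65)&(P[...,1]>.09)&(P[...,1]<.20)&(c['color'].max(2)<110)
X=P[m];px=(X[:,:2]-[.5728,.1447])@[.9941,.1081];g=abs(px-np.median(px))<.006;print('lean',np.polyfit(X[g,2],px[g],1),g.sum())
E
```

```text
[0.48871176 0.13498935 0.05015148] [-1.00725897 -0.0533712  23.07484976] [-0.23  0.67  0.02] 0.6565846706842182
glass 75 [0.49524074 0.12615946 0.06329493] [0.49453182 0.12702771 0.06359836]
changed px near bystanders 124
80
lean [-0.01088951 -0.00046199] 960
```

```bash
python3 -c "
from plant import *
print(sign_off())"
```

```text
the job is handed in; nothing more can be done
None
```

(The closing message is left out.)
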